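Load the disinfection drawer and wind its bell timer

ROBOT

A 6-joint arm with a two-finger parallel gripper is mounted at the origin on the work surface. World frame = base frame: x ahead of the robot, y to its left, z up, the work surface at z = 0. Lengths are in mm, angles in rad, forces in N, time in s.
With the tool pointing down it reaches from about 350 to 875 mm from the base axis. Payload 15.5 kg.
Tool frame: the origin (TCP) lies at the very end of the fingers, on their centre line; the grasp point (between the pads) lies 19 mm behind it; z points along the fingers, y is the direction in which the jaws open and shut (so a half turn about z gives the same grasp; the last joint's range is limited). The gripper opens to 85 mm and grips with 20 to 120 N. Pads are 22 mm wide; open, the fingers measure 114 mm over their backs; the gripper's body (76 mm by 85 mm) begins 54 mm behind the grasp point. The pads swing forward as they close: fully open they stand 13 mm farther back than shut.
Start: joints at [-1.393, 0.494, 1.345, -0, 1.302, -0.096], TCP at [168.996, -601.72, 231.277] pointing down, gripper open.
Joint ranges: [-2.91, 2.91], [-0.82, 2.16], [0.22, 2.67], [-1.22, 4.37], [0.12, 2.79], [-3.08, 3.08]. Speed limits (rad/s): [1.89, 1.89, 2.57, 3.01, 3.01, 3.01].

INTERFACE

Orientations are given as [roll, pitch, yaw] about the fixed x, y, z axes, in that order (R = Rz(yaw) Ry(pitch) Rx(roll)).
In Python, from cell import bot, vision gives the robot as it stands. The module is installed in compiled form; this text tells all that it offers.
- The arm moves only by the tool move_arm, never from a script. Its argument "targets" is a list of rows, each a list of 7 numbers: the shift along the tool's x, y, z in cm, then the turn, a rotation vector about the tool's x, y, z in degrees, then the opening, from -1 (shut) to 1 (fully open). In form: [[dx, dy, dz, wx, wy, wz, jaw], ...]. A call has 1 to 20 rows; each row shifts and turns the commanded pose from where the row before left it, along the tool's axes as they then stand; what a row does not reach is not made up. A row lasts 1/12 s, in which the tool goes at most 41.7 mm and 7.16 degrees, less where a joint would pass 70% of its speed; a pose out of reach is approached as far as the arm can. A call is refused whole if a number of a shift passes 4.17 or a number of a turn 7.16, either way. A call with a gripper value outside its range is refused whole. The fingers move at their own pace and stop on an object; "squeeze" is the grip in N (left out, the last holds). Time passes only in rows, so rows that do not move let the fingers close. It gives the time, the measured TCP pose, the force and the opening at its end, in the units of the state.
- bot.state(): the state, without advancing time (a new reading comes with each control period).
- vision.snapshot(name): name is "scene" or "side" or "wrist"; returns a dict with "frame" (400x640x3 uint8, red, green, blue), "z_map" (400x640 float32, mm along the optical axis (not along the pixel's ray), 0 where there is no reading), "fx", "fy", "cx", "cy" (pixels), "rvec" (rotation vector, rad) and "tvec" (3), from world to camera coordinates, as OpenCV has them. Camera axes: x right, y down, z forward; pixel columns grow to the right and rows downward; lengths in mm; the calibration is good to about 2 mm. The wrist camera is an equidistant fisheye: a pixel r from the principal point sees the ray r / f radians off the axis. A picture is of the moment at which its call begins.
- bot.finish_job(): hands the job in, once; it reports no verdict.
The state is a dict: "time": time; "joint_pos": joint angles; "joint_vel": joint speeds; "joint_torque": joint torques, N m; "tool_pos": TCP position; "tcp_rot": TCP orientation; "force": force on the tool from outside, world axes, zero at the start; "wrist_torque": the same for the moment, N m; "opening": finger opening in mm.
Only numpy, scipy, OpenCV 4.12 (cv2) and the standard library are available. Lean on these libraries where they do the work, as an engineer would, in place of code of your own. Each camera call takes 0.05 s, during which the arm holds its last target. There are 200 camera calls.

TASK

Set the lower-jaw impression tray (the horseshoe with the open middle) down flat, open side up, in the drawer of the disinfection box without dropping it, and push the drawer fully home. Then wind the bell timer clockwise past its top mark (20 minutes) and turn it back to 10 minutes, let go, and leave everything else on the counter where it stands.

Things in the scene. Friction and masses are not known exactly. Their poses are not given: they have to be found in the camera images.
- lower_c (a point): Centre of the lower-jaw tray to load: loose, plain steel, about 90 g, 130 mm long, 68 mm wide, 29 mm high: a horseshoe bowl (68 x 68 x 24 mm, open middle) at its +x end, a straight handle at its -x end. The point is half-way along the whole length, 14 mm above the underside; z is up, open side up. Starts flat on the counter, handle heading any way.
- lower_grip (a point): Point in the middle of that tray's handle, 30 mm from the tray's centre along its -x and 22 mm above its underside. The handle is a bar 16 mm wide (y), 14 mm thick (z), its free end 35 mm beyond this point along -x, the bowl starting 24 mm from it along +x. Same axes as the tray.
- upper_c (a point): Centre of the other tray, for the upper jaw, which stays put: same outline, size, handle and axes, but its middle is closed by a low dome. Loose.
- drawer (a joint): Opening of the drawer in m: 0 fully home (panel flush with the box), 0.18 the farthest out. Slides with about 1.5 N of friction, no spring.
- drawer_in (a point): Centre of the drawer's inner floor, 18 mm above the counter; moves with it. x points into the box (the closing direction), y left, z up. Floor 161 (x) by 168 mm (y). Sides and back stand 32 mm above it, the front panel (10 mm thick, 196 wide) 64 mm. Fixed white box: 200 mm wide, 95 high, 210 deep, its front face at (drawer - 0.086) m along x from here.
- drawer_handle (a point): Middle of the drawer's bar handle: level round steel bar 12 mm thick, 90 mm long along y, 34 mm before the outside of the front panel, 70 mm above the counter. Axes as the drawer's.
- timer (a joint): Setting of the bell timer in rad, growing clockwise as seen facing the dial: 0 is the zero mark (pointer left of uphill), 0.12 rad per minute, 10 minutes at 1.20, top mark (20 minutes) at 2.40, hard stop at 2.75. Turns with about 0.06 N m of friction, stays where it is left, does not run down.
- timer_grip (a point): On the turning axis of the timer's white wing grip: a bar 70 mm long (x, pointer end +x), 16 wide (y), 36 high on an 84 mm disc. The point is 22 mm above the disc, 14 below the bar's end face. z points outward along the axis, 25 deg from vertical, leaning to the robot's side. Turns with it: pointer straight uphill at 10 min. Long ticks at 0, 5, 10, 15, 20. Grey wedge housing, 130 wide, 95 high.
- bowl: Bystander, loose: upturned blue mixing bowl, 132 mm across, 74 mm high; origin at its underside, z up.
- bottle: Bystander, loose: amber bottle, 48 mm across, 90 mm high; origin at its underside.
- beaker: Bystander, loose: clear beaker, 56 mm across, 65 mm high; origin at its underside.
- pot: Bystander, loose: clear square pot, 75 mm wide, holding black-handled spatulas that reach 175 mm high; origin at its underside.
- spatula: Bystander, loose: spatula 190 mm long lying along its x on top of the white box; origin under its middle.
- cast: Bystander, loose: white plaster cast of teeth, 62 x 66 x 33 mm; origin at its underside.
There are look-alikes about, which are no part of the job. There is more than one size of the part that bears timer; the job needs the larger. What is shaped like the part that bears lower_c but orange is not meant.

How it is judged (in metres and radians):
On the way, in this order (a step that is already met when the one before it is completed fails the run):
1. the lower-jaw tray is lowered, still held, to within 20 mm of the drawer's floor (x of lower_c in the frame of drawer_in between -0.055 and 0.055 m and y of lower_c in the frame of drawer_in between -0.06 and 0.06 m and z of lower_c in the frame of drawer_in below 0.034 m and contact force between the fingers and lower above 0.3 N), for 0.02 s.
2. the tray lies flat in the drawer, open side up, and is released (x of lower_c in the frame of drawer_in between -0.055 and 0.055 m and y of lower_c in the frame of drawer_in between -0.06 and 0.06 m and z of lower_c in the frame of drawer_in between 0.008 and 0.021 m and angle between lower_c's own z axis and vertical below 0.15 rad and contact force between the fingers and lower below 0.3 N), for 0.2 s.
3. the drawer is fully home with the tray in it (x of lower_c in the frame of drawer_in between -0.055 and 0.055 m and y of lower_c in the frame of drawer_in between -0.06 and 0.06 m and z of lower_c in the frame of drawer_in between 0.008 and 0.021 m and angle between lower_c's own z axis and vertical below 0.15 rad and value of joint drawer below 0.007 m), for 0.1 s.
4. the timer is wound past its 20 minute mark (value of joint timer above 2.42 rad), for 0.05 s.
At the end, for the whole second after the job is handed in: The lower-jaw tray lies flat and open side up at rest in the drawer, the drawer is home to within 7 mm, and the timer stands still at 10 minutes, give or take 1 minute (0.12 rad), after having been past 20 minutes; nothing is held (all of step 3 and contact force between the fingers and lower below 0.3 N and value of joint timer between 1.08 and 1.32 rad and velocity of joint timer between -0.05 and 0.05 rad/s and linear speed of lower below 0.02 m/s); the robot touches nothing.
It fails at once if the other tray or any other loose thing on the counter is moved by more than 30 mm (distance of any of upper_c, bowl, bottle, beaker, pot, spatula, cast from where it was at the start of the episode above 0.03 m).
It also fails if it takes over 69 s, if anything falls off the work surface, if the arm or the gripper's body presses on something with over 40 N, if the wrist force passes 120 N, or if a joint passes its speed limit or range.

## Working session

There is one attempt and no reset: what is moved stays moved. The work goes in short steps, Python scripts to look and compute and a tool call to move; the robot and the scene stay as the last step left them, time stands still between calls to the robot, and variables do not carry over. Pictures are saved under pics/ and viewed, about 8 in all and at most 12, crops included, and the job is handed in when it is done.

Besides the shell and the picture viewer there is one more tool, called after "Call:" by a JSON object that holds its "fn" and its "kwargs". move_arm: Moves the arm, as the interface text tells. Its arguments: {"type":"object","properties":{"targets":{"type":"array"},"squeeze":{"type":"number"}},"required":["targets"]}

```bash
mkdir -p pics
cat > h.py <<'E'
import numpy as np, cv2
from cell import bot, vision
from scipy.spatial.transform import Rotation as Ro
def snap(n):
    s=vision.snapshot(n); s['R']=cv2.Rodrigues(np.array(s['rvec'],float))[0]; s['t']=np.array(s['tvec'],float).ravel(); return s
def world(s):
    h,w=s['z_map'].shape; v,u=np.mgrid[:h,:w]; z=s['z_map'].astype(float)
    P=np.stack([(u-s['cx'])/s['fx']*z,(v-s['cy'])/s['fy']*z,z],-1)
    return (P-s['t'])@s['R']
def save(s,n): cv2.imwrite('pics/'+n,cv2.cvtColor(s['frame'],cv2.COLOR_RGB2BGR))
def rot(r): return Ro.from_euler('xyz',r).as_matrix()
E
python3 - <<'E'
from h import *
a=snap('scene');b=snap('side')
for s,n in((a,'scene'),(b,'side')):
    print(n,s['fx'],s['cx'],s['cy'],-s['R'].T@s['t'],s['R'][2], (s['z_map']>0).mean())
    np.savez(n+'.npz',**{k:s[k] for k in s})
im=np.vstack([a['frame'],b['frame']]);print(im.shape)
save(a,'a.png');save(b,'b.png'); print(bot.state())
E
```

```text
scene 489.1944093763382 317.3551116715076 192.76653868991028 [1202.20082224  334.1802567  1110.71690238] [-0.55434093 -0.24873889 -0.79425129] 0.9959375
side 365.257742122388 314.93337161505406 202.32890527699288 [-79.2030131  635.22305492 621.09389826] [ 0.56097949 -0.63114295 -0.53568702] 0.995984375
(800, 640, 3)
{'time': 0.1, 'joint_pos': array([-1.39251772e+00,  4.94111051e-01,  1.34603720e+00, -5.59459161e-06,
        1.30247940e+00, -9.54912179e-02]), 'joint_vel': array([ 0.00119166, -0.00114379, -0.0010422 , -0.00110433, -0.00116595,
        0.0012202 ]), 'joint_torque': array([-4.83611420e-04, -8.83590746e+01, -3.84558356e+01, -1.31030702e-04,
        5.27017270e-03,  1.94690045e-05]), 'tool_pos': array([ 168.92995092, -601.42584879,  230.77692272]), 'tcp_rot': array([-3.14056187e+00, -9.33139286e-05,  2.73771262e-01]), 'force': array([ 0.81371219,  0.75973825, -0.09921647]), 'wrist_torque': array([ 0.03461522,  0.01561717, -0.04030009]), 'opening': 85.61185764194465}
```

View pics/a.png

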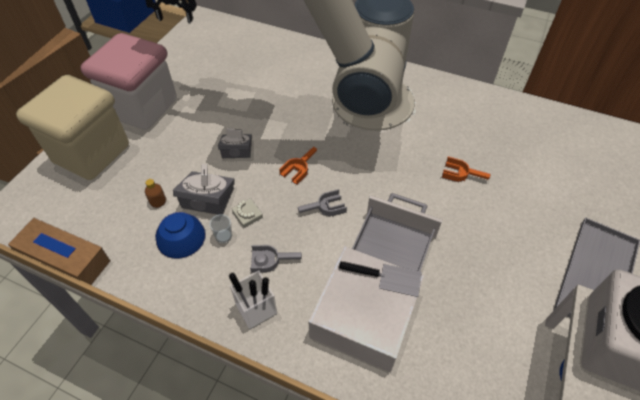

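View pics/b.png

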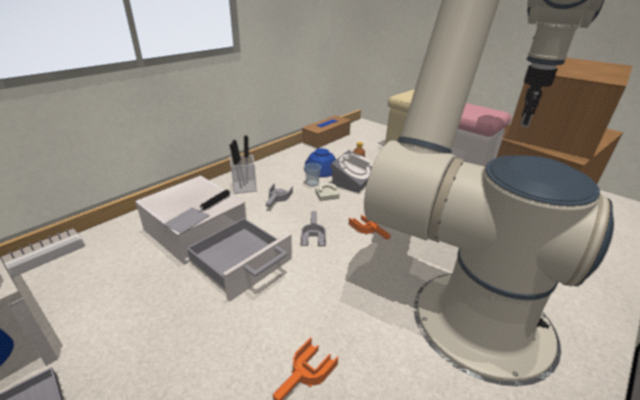

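The scene view has the open grey horseshoe at (323,203), the drawer at (397,235) with its handle at (408,202), the big timer at (204,188) and the upper tray at (275,257). The side view agrees. Next I measure them from the depth map.

Run:
```python
from h import *
W=[];C=[]
for n in('scene','side'):
    s=dict(np.load(n+'.npz')); P=world(s); W.append(P.reshape(-1,3)); C.append(s['frame'].reshape(-1,3))
    # plane check
    m=(abs(P[...,2])<15)&(P[...,0]>200)&(P[...,0]<800)&(abs(P[...,1])<400); print(n,'table z',np.median(P[...,2][m]))
    if n=='scene':
        for nm,(u,v) in dict(tray=(307,210),bowl1=(335,196),handle=(408,200),timer=(204,183),upper=(275,257),boxtop=(350,310)).items(): print(nm,P[v,u].round())
        PS=P
P=PS
def region(u0,u1,v0,v1,zl,zh):
    Q=P[v0:v1,u0:u1].reshape(-1,3); return Q[(Q[:,2]>zl)&(Q[:,2]<zh)]
def info(n,Q):
    (c,d,a)=cv2.minAreaRect(Q[:,:2].astype(np.float32)); print(n,len(Q),np.round(c),np.round(d),round(a,1),'zr',Q[:,2].min().round(),Q[:,2].max().round(), 'mean',Q.mean(0).round())
info('tray',region(295,350,187,222,8,40))
info('handle',region(385,430,188,212,60,85))
info('boxtop',region(305,425,255,360,88,104))
info('drawerfloor',region(360,430,215,270,10,26))
info('panel',region(360,445,195,250,74,90))
info('timer',region(170,240,160,215,15,150))
info('timertop',region(180,230,160,205,100,160))
# top-down ortho composite of both: 1px=1.25mm
o=np.zeros((600,800,3),np.uint8); zb=np.full((600,800),-99.)
for Wp,Cp in zip(W,C):
    u=((400-Wp[:,1])/1.25).round().astype(int); v=((850-Wp[:,0])/1.25).round().astype(int)
    for du in(0,1):
      for dv in (0,1):
        ok=(u+du>=0)&(u+du<800)&(v+dv>=0)&(v+dv<600)&(Wp[:,2]<200)&(Wp[:,2]>-10)
        for i in np.where(ok)[0]:
            if Wp[i,2]>zb[v[i]+dv,u[i]+du]+ (0): zb[v[i]+dv,u[i]+du]=Wp[i,2]; o[v[i]+dv,u[i]+du]=Cp[i]
cv2.imwrite('pics/top.png',o[...,::-1])
```

```text
scene table z 0.49370348853470547
tray [507.  -9.  21.]
bowl1 [418.  37.   2.]
handle [403. 238.  74.]
timer [ 586. -272.   96.]
upper [661. -30.  -5.]
boxtop [761. 215.  93.]
side table z -0.8970482515223339
tray 474 [454.  13.] [ 93. 132.] 23.6 zr 8.0 35.0 mean [468.  26.  20.]
handle 398 [420. 236.] [ 49. 107.] 3.0 zr 60.0 85.0 mean [422. 230.  75.]
boxtop 7363 [717. 241.] [215. 203.] 0.3 zr 88.0 104.0 mean [729. 246.  95.]
drawerfloor 2697 [504. 238.] [132. 168.] 0.4 zr 10.0 26.0 mean [504. 240.  18.]
panel 481 [421. 238.] [ 49. 196.] 0.4 zr 74.0 87.0 mean [431. 241.  79.]
timer 2002 [ 582. -276.] [176. 177.] 27.2 zr 15.0 119.0 mean [ 591. -274.   65.]
timertop 83 [ 563. -285.] [49. 16.] 32.2 zr 100.0 119.0 mean [ 568. -282.  108.]
```

View pics/top.png

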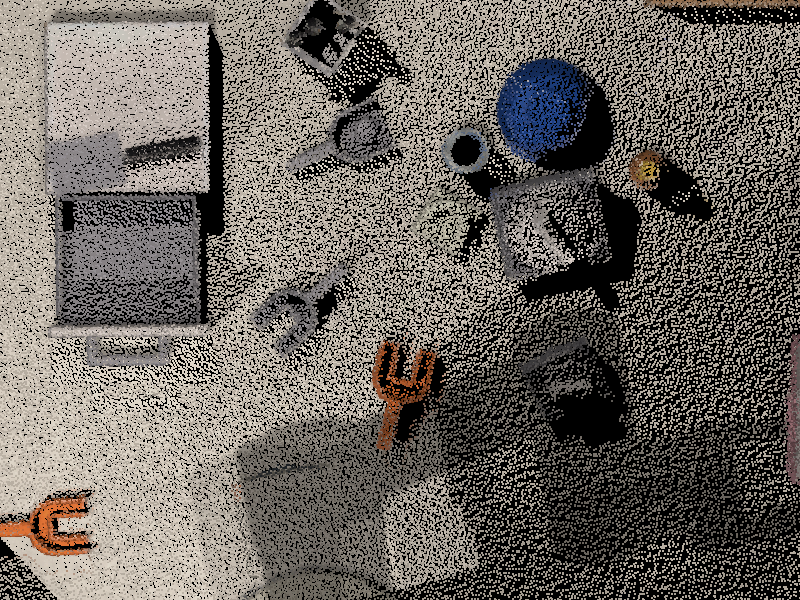

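The top-down map (1.25 mm/px) shows the lower tray with its handle end near (348,266) and its bowl towards (270,325). The drawer panel is at v≈330, its bar at v≈357 and the box front at v≈192. The timer wedge is centred near (550,225) and its bar runs diagonally. Next I refine the tray and timer poses.

Run:
```python
from h import *
for n in('scene','side'):
    s=dict(np.load(n+'.npz')); P=world(s).reshape(-1,3); C=s['frame'].reshape(-1,3).astype(int)
    grey=(C.max(1)-C.min(1)<26)&(C.max(1)<165)
    m=(P[:,0]>400)&(P[:,0]<535)&(P[:,1]>-55)&(P[:,1]<85)&(P[:,2]>9)&(P[:,2]<34)&grey
    Q=P[m][:,:2].astype(np.float32); (c,d,a)=cv2.minAreaRect(Q); mu=Q.mean(0); e=np.linalg.svd(Q-mu,full_matrices=False)[2][0]
    print(n,'tray',len(Q),np.round(c,1),np.round(d),round(a,1),mu.round(1),'pca',np.degrees(np.arctan2(e[1],e[0])).round(1))
    ax=np.array([-.63,.777]); t=Q@ax
    H=Q[t<t.min()+55]; e=np.linalg.svd(H-H.mean(0),full_matrices=False)[2][0]
    print('  handle',len(H),H.mean(0).round(1),np.degrees(np.arctan2(e[1],e[0])).round(1),'t',(H@ax).min().round(1),'tmax',t.max().round(1))
    hb=(P[:,0]>385)&(P[:,0]<424)&(P[:,1]>150)&(P[:,1]<330)&(P[:,2]>60)&(P[:,2]<85); Q=P[hb]
    if len(Q): print('  bar',len(Q),np.percentile(Q,[2,50,98],axis=0).round(1).tolist())
    hb=(P[:,0]>424)&(P[:,0]<470)&(P[:,1]>120)&(P[:,1]<360)&(P[:,2]>78)&(P[:,2]<90); Q=P[hb]
    if len(Q): print('  panel',len(Q),np.percentile(Q,[2,50,98],axis=0).round(1).tolist())
    hb=(P[:,0]>570)&(P[:,0]<900)&(P[:,1]>120)&(P[:,1]<360)&(P[:,2]>91)&(P[:,2]<99); Q=P[hb]
    if len(Q): print('  box',len(Q),np.percentile(Q,[1,50,99],axis=0).round(1).tolist())
    # timer
    m=(P[:,0]>500)&(P[:,0]<650)&(abs(P[:,1]+275)<80)&(P[:,2]>30)&(P[:,2]<150); T=P[m]; CT=C[m]
    br=CT.min(1)>150
    print('  timer pts',len(T),'bright',br.sum(), np.percentile(T[br],[2,50,98],axis=0).round(1).tolist() if br.sum()>5 else '')
    best=None; rng=np.random.default_rng(0)
    for _ in range(1500):
        q=T[rng.choice(len(T),3,False)]; nn=np.cross(q[1]-q[0],q[2]-q[0]); nn/=np.linalg.norm(nn)+1e-9
        nn*=np.sign(nn[2]); 
        if not .85<nn[2]<.96: continue
        k=abs((T-q[0])@nn)<2.5
        if best is None or k.sum()>best.sum(): best=k
    if best is not None:
        B=T[best]; c=B.mean(0); nn=np.linalg.svd(B-c,full_matrices=False)[2][2]; nn*=np.sign(nn[2])
        print('  plane',len(B),c.round(1),nn.round(3),'tilt',np.degrees(np.arccos(nn[2])).round(1),'dir',np.degrees(np.arctan2(nn[1],nn[0])).round(1))
        h=(T-c)@nn; G=T[(h>15)]; print('  above',len(G),h.max().round(1),G.mean(0).round(1) if len(G) else '')
        W=T[br&(abs(h)<6)]; print('  white disc',W.mean(0).round(1),np.percentile(W,[1,99],axis=0).round().tolist())
s=dict(np.load('scene.npz')); cv2.imwrite('pics/t.png',cv2.resize(s['frame'][150:220,165:245,::-1],None,fx=7,fy=7,interpolation=cv2.INTER_CUBIC))
```

```text
scene tray 453 [471.3  15.8] [ 71. 130.] 36.8 [468.5  25. ] pca -45.5
  handle 135 [500.4 -10.2] -48.4 t -350.1 tmax -219.8
  bar 208 [[396.6, 189.2, 67.4], [404.6, 240.7, 74.6], [421.6, 287.8, 79.1]]
  panel 286 [[431.7, 144.5, 78.1], [438.8, 241.0, 81.4], [444.4, 332.2, 86.1]]
  box 6936 [[614.7, 141.9, 91.4], [735.1, 245.0, 95.2], [821.6, 338.4, 98.8]]
  timer pts 1775 bright 403 [[516.2, -342.0, 41.4], [561.2, -289.8, 71.1], [611.0, -239.1, 111.6]]
  plane 566 [ 579.4 -281.    70.1] [-0.411 -0.083  0.908] tilt 24.8 dir -168.6
  above 138 47.2 [ 563.  -284.6  102.7]
  white disc [ 560.  -283.6   62.5] [[512.0, -345.0, 36.0], [616.0, -235.0, 88.0]]
side tray 235 [469.3  22.4] [ 65. 122.] 41.5 [465.3  23.8] pca 144.2
  handle 82 [484.9   5.5] 133.5 t -339.2 tmax -216.7
  bar 295 [[394.3, 194.5, 66.1], [398.7, 249.2, 73.2], [422.6, 292.0, 76.1]]
  panel 289 [[431.2, 150.0, 78.1], [435.7, 250.8, 80.6], [441.5, 335.7, 82.5]]
  box 3081 [[611.7, 146.2, 91.6], [713.1, 261.9, 94.2], [820.5, 343.2, 98.3]]
  timer pts 1018 bright 395 [[517.4, -334.1, 38.5], [549.1, -270.5, 65.7], [620.6, -235.1, 104.9]]
  plane 364 [ 561.3 -260.8   61.3] [-0.418 -0.081  0.905] tilt 25.2 dir -169.0
  above 207 46.7 [ 550.9 -285.    90.6]
  white disc [ 559.1 -272.2   60.1] [[515.0, -339.0, 37.0], [627.0, -230.0, 86.0]]
```

View pics/t.png

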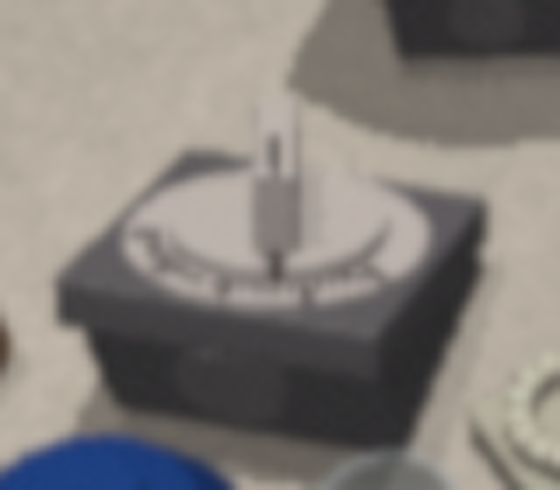

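Call:
{"fn": "move_arm", "kwargs": {"targets": [[2.35,-2.42,0.16,0,0,0,1],[2.35,-2.42,0.16,0,0,0,1],[2.35,-2.42,0.16,0,0,0,1],[2.35,-2.42,0.16,0,0,0,1],[2.35,-2.42,0.16,0,0,0,1],[2.35,-2.42,0.16,0,0,0,1],[2.35,-2.42,0.16,0,0,0,1],[2.35,-2.42,0.16,0,0,0,1],[2.35,-2.42,0.16,0,0,0,1],[2.35,-2.42,0.16,0,0,0,1],[2.35,-2.42,0.16,0,0,0,1],[2.35,-2.42,0.16,0,0,0,1],[2.35,-2.42,0.16,0,0,0,1],[2.35,-2.42,0.16,0,0,0,1],[2.35,-2.42,0.16,0,0,0,1],[2.35,-2.42,0.16,0,0,0,1],[2.35,-2.42,0.16,0,0,0,1],[2.35,-2.42,0.16,0,0,0,1],[2.35,-2.42,0.16,0,0,0,1],[2.35,-2.42,0.16,0,0,0,1]]}}

```text
time: 1.77
tool_pos: [491.0, -6.9, 199.1]
tcp_rot: [-3.142, 0.0, 0.274]
force: [0.1, -0.6, 0.4]
opening: 85.2
```

Call:
{"fn": "move_arm", "kwargs": {"targets": [[0,0,0,0,0,-7.05,1],[0,0,0,0,0,-7.05,1],[0,0,0,0,0,-7.05,1],[0,0,0,0,0,-7.05,1],[0,0,0,0,0,-7.05,1],[0,0,0,0,0,-7.05,1],[0,0,0,0,0,-7.05,1],[0,0,0,0,0,-7.05,1],[0,0,0,0,0,-7.05,1],[0,0,0,0,0,-7.05,1],[0,0,0,0,0,-7.05,1],[0,0,0,0,0,-7.05,1],[0,0,0,0,0,-7.05,1],[0,0,0,0,0,-7.05,1],[0,0,0,0,0,-7.05,1],[0,0,0,0,0,-7.05,1],[0,0,0,0,0,0,1]]}}

```text
time: 3.18
tool_pos: [490.4, -8.6, 199.1]
tcp_rot: [-3.141, -0.0, 2.249]
force: [0.1, 0.3, 0.2]
opening: 85.6
```

```bash
cat >> h.py <<'E'
def fpix(s,W):
    """world -> fisheye pixel"""
    return cv2.fisheye.projectPoints(np.asarray(W,float).reshape(-1,1,3),s['R'] is not None and np.array(s['rvec'],float).reshape(3,1),s['t'].reshape(3,1),np.array([[s['fx'],0,s['cx']],[0,s['fy'],s['cy']],[0,0,1.]]),np.zeros(4))[0].reshape(-1,2)
def fworld(s,z=None):
    """fisheye depth map -> world; or rays onto plane z"""
    h,w=s['z_map'].shape; v,u=np.mgrid[:h,:w]; a=(u-s['cx'])/s['fx']; b=(v-s['cy'])/s['fy']; th=np.hypot(a,b)+1e-9
    D=np.stack([a/th*np.sin(th),b/th*np.sin(th),np.cos(th)],-1)
    if z is None: return (D/D[...,2:]*s['z_map'][...,None]-s['t'])@s['R']
    d=D@s['R']; c=-s['R'].T@s['t']; return c+d*((z-c[2])/d[...,2])[...,None]
E
python3 - <<'E'
from h import *
s=snap('wrist'); save(s,'w1.png'); np.savez('w1.npz',**s); st=bot.state(); print(st['time'],st['tool_pos'],st['tcp_rot'],st['joint_pos'].round(2)); print(-s['R'].T@s['t'],s['R'][2],s['fx'])
E
```

```text
3.2333 [490.47889395  -8.64263205 199.13341876] [-3.14132328e+00 -2.72476598e-04  2.24076621e+00] [-0.14  0.35  1.71 -0.    1.09 -0.81]
[437.35555055  57.32116603 342.12470911] [ 0.20492353 -0.25372516 -0.94531999] 309.70691628693146
```

View pics/w1.png

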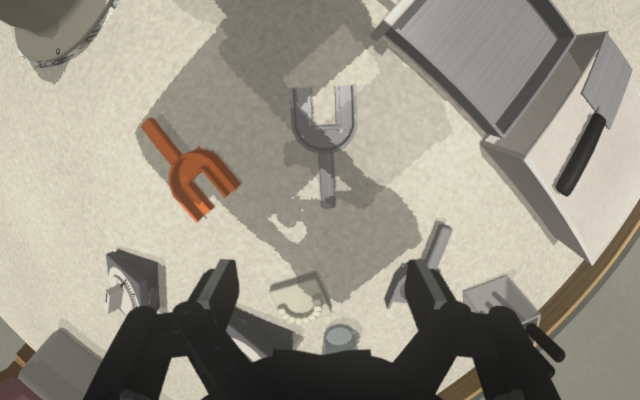

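The wrist view shows the lower tray's handle from (327,152) to (328,207) and its fork tips at (295,87) and (352,87). I cast the handle outline onto its top plane.

Run:
```python
from h import *
s=dict(np.load('w1.npz')); Pd=fworld(s); P=fworld(s,29.)
# depth-based: points above the table in the tray crop
u,v=np.meshgrid(np.arange(640),np.arange(400))
m=(u>280)&(u<365)&(v>75)&(v<215)&(Pd[...,2]>6)&(Pd[...,2]<40)
Q=Pd[m]; print('table z',np.median(Pd[220:240,200:260,2]),'ztop',np.percentile(Q[:,2],[50,95]).round(1))
c,d,a=cv2.minAreaRect(Q[:,:2].astype(np.float32)); print('rect',np.round(c,1),np.round(d),round(a,1))
h=m&(v>162)&(v<200)&(Pd[...,2]>18); H=Pd[h][:,:2]; e=np.linalg.svd(H-H.mean(0),full_matrices=False)[2][0]
print('handle',len(H),H.mean(0).round(1),np.degrees(np.arctan2(e[1],e[0])).round(1),'w',np.ptp((H-H.mean(0))@[-e[1],e[0]]).round(1))
for r in range(150,212,6):
    k=np.where(h[r] if h[r].any() else m[r])[0]
    if len(k): print(r,k.min(),k.max(),P[r,[k.min(),k.max()],:2].mean(0).round(1),end=' ; ')
```

```text
table z 0.17207528074689377 ztop [24.5 29.9]
rect [473.4  19.8] [ 68. 129.] 42.3
handle 533 [496.   -6.5] -47.4 w 15.8
150 307 339 [472.3  16.6] ; 156 318 333 [478.3  13.3] ; 162 318 333 [482.3   8.4] ; 168 320 333 [487.1   4.1] ; 174 320 333 [491.1  -0.9] ; 180 320 334 [495.6  -5.6] ; 186 320 334 [499.8 -10.7] ; 192 321 334 [504.4 -15.5] ; 198 321 334 [508.6 -20.7] ; 204 321 334 [512.9 -26. ] ;
```

Call:
{"fn": "move_arm", "kwargs": {"targets": [[0,0,0,0,0,-4.1,1],[0.22,0.65,0,0,0,0,1],[0,0,3.5,0,0,0,1],[0,0,3.5,0,0,0,1],[0,0,3.5,0,0,0,1],[0,0,3.5,0,0,0,1],[0,0,2.5,0,0,0,1],[0,0,2,0,0,0,1],[0,0,1,0,0,0,1],[0,0,0.1,0,0,0,1],[0,0,0,0,0,0,1]]}}

```text
time: 4.15
tool_pos: [494.1, -2.5, 3.4]
tcp_rot: [-3.141, -0.0, 2.312]
force: [-0.5, -0.5, 0.2]
opening: 85.6
```

Call:
{"fn": "move_arm", "kwargs": {"squeeze": 40, "targets": [[0,0,0,0,0,0,-1],[0,0,0,0,0,0,-1],[0,0,0,0,0,0,-1],[0,0,0,0,0,0,-1],[0,0,0,0,0,0,-1],[0,0,0,0,0,0,-1],[0,0,0,0,0,0,-1],[0,0,0,0,0,0,-1],[0,0,0,0,0,0,-1],[0,0,0,0,0,0,-1]]}}

```text
time: 4.98
tool_pos: [494.1, -2.7, 3.6]
tcp_rot: [3.141, 0.0, 2.314]
force: [0.2, -0.7, 6.8]
opening: 14.9
```

Call:
{"fn": "move_arm", "kwargs": {"targets": [[0,0,-0.5,0,0,0,-1],[0,0,-1.5,0,0,0,-1],[0,0,-2.5,0,0,0,-1],[0,0,-2.5,0,0,0,-1],[0,0,-2.5,0,0,0,-1],[0,0,-2,0,0,0,-1],[0,0,-0.5,0,0,0,-1],[0,0,0,0,0,7,-1],[0,0,0,0,0,7,-1],[0,0,0,0,0,7,-1],[0,0,0,0,0,7,-1],[0,0,0,0,0,7,-1],[0,0,0,0,0,7,-1],[0,0,0,0,0,0.6,-1],[0,0,0,0,0,0,-1]]}}

```text
time: 6.23
tool_pos: [493.6, -2.6, 122.8]
tcp_rot: [-3.141, -0.0, 1.573]
force: [0.7, -0.8, -0.9]
opening: 15.5
```

Run:
```python
from h import *
s=snap('wrist'); np.savez('w2.npz',**s); save(s,'w2.png'); st=bot.state(); print(st['tool_pos'],st['tcp_rot'],st['opening'],st['force'])
```

```text
[493.65983812  -2.61327752 122.95692234] [-3.14098298e+00 -1.07520865e-04  1.57472319e+00] 15.152668249574564 [ 0.13022314  0.23023038 -0.5586677 ]
```

View pics/w2.png

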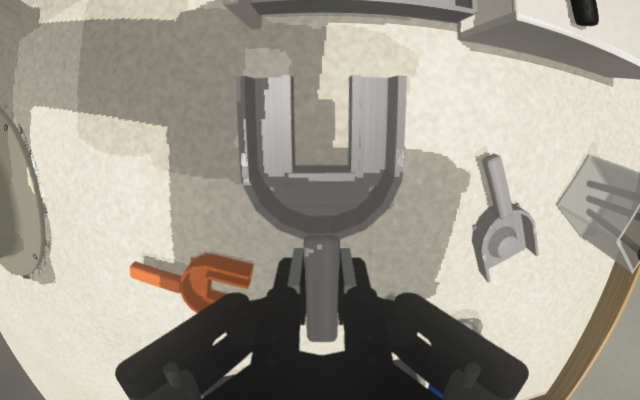

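The tray is held straight by its handle, with the bowl ahead (handle at (321,290)). I carry it over the drawer.

Call:
{"fn": "move_arm", "kwargs": {"targets": [[1.5,0.25,0,0,0,0,-1],[2.65,0.43,0,0,0,0,-1],[2.65,0.43,0,0,0,0,-1],[2.65,0.43,0,0,0,0,-1],[2.65,0.43,0,0,0,0,-1],[2.65,0.43,0,0,0,0,-1],[2.65,0.43,0,0,0,0,-1],[2.65,0.43,0,0,0,0,-1],[1.15,0.18,0,0,0,0,-1],[0,0,1.5,0,0,0,-1],[0,0,2.5,0,0,0,-1],[0,0,2.5,0,0,0,-1],[0,0,0,0,0,0,-1]]}}

```text
time: 7.37
tool_pos: [526.0, 208.5, 54.5]
tcp_rot: [-3.136, 0.002, 1.574]
force: [-2.4, -0.7, -0.8]
opening: 15.2
```

Run:
```python
from h import *
s=snap('wrist'); a=snap('scene'); im=np.vstack([s['frame'][:,:],cv2.resize(a['frame'][170:295,310:450],(640,571))[:400]])
cv2.imwrite('pics/p1.png',cv2.resize(im,None,fx=.75,fy=.75)[...,::-1]); st=bot.state(); print(st['tool_pos'],st['tcp_rot'],st['force'])
```

```text
[527.82625609 208.95485156  58.06955094] [-3.13960984e+00  6.03909915e-04  1.57229560e+00] [ 0.22225394 -0.41275131 -0.59813652]
```

View pics/p1.png

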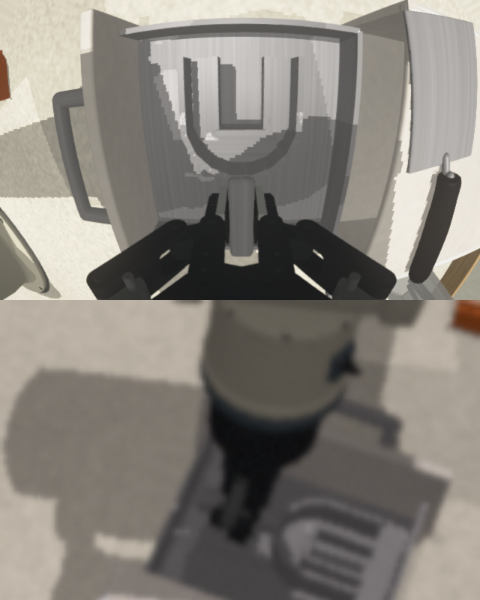

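The tray hangs centred above the drawer floor, so I lower it and release.

Call:
{"fn": "move_arm", "kwargs": {"targets": [[0,0,1,0,0,0,-1],[0,0,1,0,0,0,-1],[0,0,0.8,0,0,0,-1],[0,0,0.4,0,0,0,-1],[0,0,0.2,0,0,0,-1],[0,0,0.1,0,0,0,-1],[0,0,0,0,0,0,-1],[0,0,0,0,0,0,-1]]}}

```text
time: 8.13
tool_pos: [528.6, 209.4, 23.5]
tcp_rot: [3.141, -0.0, 1.571]
force: [-0.6, -1.0, -0.7]
opening: 15.0
```

Call:
{"fn": "move_arm", "kwargs": {"targets": [[0,0,0.15,0,0,0,-1],[0,0,0,0,0,0,-1]]}}

```text
time: 8.3
tool_pos: [528.4, 209.3, 21.8]
tcp_rot: [3.141, -0.0, 1.571]
force: [-0.4, -0.6, -0.9]
opening: 15.1
```

Call:
{"fn": "move_arm", "kwargs": {"targets": [[0,0,0.08,0,0,0,-1],[0,0,0,0,0,0,-1],[0,0,0,0,0,0,-0.2],[0,0,0,0,0,0,-0.2],[0,0,0,0,0,0,-0.2],[0,0,0,0,0,0,-0.2],[0,0,0,0,0,0,-0.2]]}}

```text
time: 8.88
tool_pos: [528.3, 209.4, 20.9]
tcp_rot: [-3.142, -0.0, 1.571]
force: [0.2, -0.1, 0.4]
opening: 34.5
```

Call:
{"fn": "move_arm", "kwargs": {"targets": [[0,0,-1,0,0,0,-0.2],[0,0,-2,0,0,0,-0.2],[0,0,-2.5,0,0,0,-0.2],[0,0,-3,0,0,0,-0.2],[0,0,-3,0,0,0,-0.2],[0,0,-3,0,0,0,-0.2],[0,0,-1.5,0,0,0,-0.2],[0,0,0,0,0,0,-1]]}}

```text
time: 9.55
tool_pos: [530.0, 209.8, 185.4]
tcp_rot: [3.136, -0.002, 1.571]
force: [0.6, -1.0, -0.1]
opening: 23.7
```

Run:
```python
from h import *
s=snap('wrist'); np.savez('w3.npz',**s); save(s,'w3.png'); st=bot.state(); print(st['time'],st['tool_pos'],st['tcp_rot'],st['opening'],st['force'])
P=fworld(s); 
m=(abs(P[...,0]-528)<75)&(abs(P[...,1]-239)<80)&(P[...,2]>27)&(P[...,2]<55); Q=P[m][:,:2].astype(np.float32)
print(cv2.minAreaRect(Q),'z',np.percentile(P[m][:,2],[50,95]))
# drawer bar & panel & box front, x
for n,zl,zh,xl,xh in(('bar',60,80,380,425),('panel',76,88,425,470),('box',90,100,590,640)):
    m=(P[...,2]>zl)&(P[...,2]<zh)&(P[...,0]>xl)&(P[...,0]<xh)&(abs(P[...,1]-239)<110); print(n,m.sum(),np.percentile(P[m],[2,50,98],axis=0).round(1).tolist())
```

```text
9.6 [529.16447685 209.62754597 183.29574376] [ 3.13791034e+00 -1.03995962e-03  1.57068795e+00] 15.967956329156054 [ 0.08478772  0.06271095 -0.14267057]
((554.3430786132812, 244.81085205078125), (115.39363861083984, 132.75851440429688), 7.491032123565674) z [42.54886853 48.03611693]
bar 1774 [[397.0, 192.4, 69.4], [405.3, 244.5, 75.2], [423.7, 290.5, 77.2]]
panel 2711 [[432.3, 149.6, 76.4], [439.1, 251.1, 81.9], [443.2, 334.5, 83.7]]
box 7567 [[611.7, 147.5, 93.0], [624.7, 256.3, 96.1], [639.4, 338.3, 99.5]]
```

View pics/w3.png

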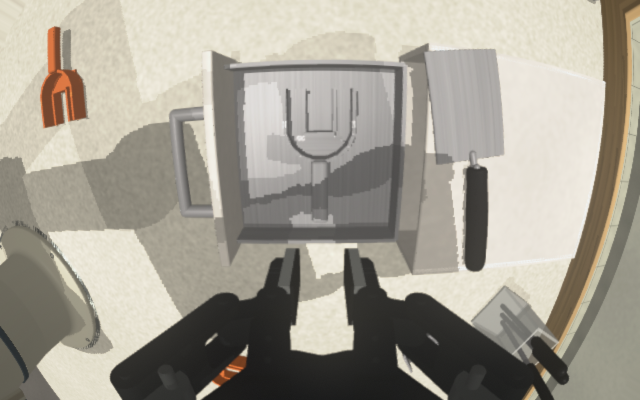

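The tray lies flat in the drawer and is released, at (320,155) in the wrist view. I shut the fingers and come down in front of the bar.

Call:
{"fn": "move_arm", "kwargs": {"targets": [[0.6,-3.2,0,0,0,0,-1],[0.6,-3.2,0,0,0,0,-1],[0.6,-3.2,0,0,0,0,-1],[0.6,-3.2,0,0,0,0,-1],[0.6,-3.1,0,0,0,0,-1],[0,0,3,0,0,0,-1],[0,0,3,0,0,0,-1],[0,0,3,0,0,0,-1],[0,0,2.2,0,0,0,-1],[0,0,1.1,0,0,0,-1],[0,0,0,0,0,0,-1]]}}

```text
time: 10.52
tool_pos: [367.5, 238.5, 55.5]
tcp_rot: [-3.137, 0.002, 1.571]
force: [-0.2, -0.5, 0.1]
opening: -0.1
```

Call:
{"fn": "move_arm", "kwargs": {"targets": [[0,0.5,0,0,0,0,-1],[0,1,0,0,0,0,-1],[0,1,0,0,0,0,-1],[0,1,0,0,0,0,-1],[0,1,0,0,0,0,-1],[0,1,0,0,0,0,-1],[0,1,0,0,0,0,-1],[0,1,0,0,0,0,-1]]}}

```text
time: 11.18
tool_pos: [445.7, 239.4, 58.2]
tcp_rot: [3.141, -0.0, 1.57]
force: [-1.6, 0.4, 0.7]
opening: -0.0
```

Call:
{"fn": "move_arm", "kwargs": {"targets": [[0,1,0,0,0,0,-1],[0,1,0,0,0,0,-1],[0,1,0,0,0,0,-1],[0,1,0,0,0,0,-1],[0,1,0,0,0,0,-1],[0,1,0,0,0,0,-1],[0,1,0,0,0,0,-1],[0,1,0,0,0,0,-1],[0,0.8,0,0,0,0,-1],[0,0.6,0,0,0,0,-1],[0,0.4,0,0,0,0,-1],[0,0,0,0,0,0,-1]]}}

```text
time: 12.18
tool_pos: [543.3, 239.3, 58.0]
tcp_rot: [3.141, -0.0, 1.57]
force: [-1.4, -0.2, 0.4]
opening: -0.3
```

Call:
{"fn": "move_arm", "kwargs": {"targets": [[0,0.2,0,0,0,0,-1],[0,0.2,0,0,0,0,-1],[0,0.2,0,0,0,0,-1]]}}

```text
time: 12.43
tool_pos: [548.0, 239.3, 57.9]
tcp_rot: [-3.141, 0.0, 1.571]
force: [-2.2, -0.5, -0.7]
opening: 0.1
```

Call:
{"fn": "move_arm", "kwargs": {"targets": [[0,0.2,0,0,0,0,-1],[0,0.2,0,0,0,0,-1],[0,0.2,0,0,0,0,-1]]}}

```text
time: 12.68
tool_pos: [554.4, 239.3, 57.9]
tcp_rot: [-3.141, 0.0, 1.571]
force: [-1.7, 0.3, -0.9]
opening: -0.0
```

Run:
```python
from h import *
s=snap('wrist'); P=fworld(s); print(bot.state()['tool_pos'],bot.state()['force'])
for n,zl,zh,xl,xh in(('panel',76,88,580,635),('box',90,98,590,660)):
    m=(P[...,2]>zl)&(P[...,2]<zh)&(P[...,0]>xl)&(P[...,0]<xh)&(abs(P[...,1]-239)<110); print(n,m.sum(),np.percentile(P[m],[2,50,98],axis=0).round(1).tolist())
```

```text
[554.89762151 239.33758393  58.00326455] [-1.0424283  -0.41139795 -0.98587245]
panel 6404 [[587.2, 225.8, 76.2], [607.9, 288.7, 81.9], [614.2, 338.2, 83.6]]
box 11840 [[611.3, 210.4, 92.0], [627.5, 275.6, 96.0], [657.2, 340.6, 98.0]]
```

Nearly home, so I creep on until the force rises.

Call:
{"fn": "move_arm", "kwargs": {"targets": [[0,0.15,0,0,0,0,-1],[0,0.15,0,0,0,0,-1]]}}

```text
time: 12.9
tool_pos: [557.4, 239.3, 58.0]
tcp_rot: [-3.142, -0.0, 1.571]
force: [-1.2, -0.2, -0.2]
opening: -0.2
```

Call:
{"fn": "move_arm", "kwargs": {"targets": [[0,0.15,0,0,0,0,-1],[0,0.1,0,0,0,0,-1]]}}

```text
time: 13.07
tool_pos: [558.2, 239.3, 57.8]
tcp_rot: [-3.138, 0.0, 1.57]
force: [-15.7, 2.2, 9.6]
opening: 0.1
```

Call:
{"fn": "move_arm", "kwargs": {"targets": [[0,0,0,0,0,0,-1],[0,0,0,0,0,0,-1],[0,-1,0,0,0,0,-1],[0,-2,0,0,0,0,-1],[0,-1,0,0,0,0,-1],[0,0,-2,0,0,0,-1],[0,0,-4,0,0,0,0],[0,0,-4,0,0,0,0],[0,0,-4,0,0,0,0],[0,0,-4,0,0,0,0],[0,0,-2,0,0,0,0]]}}

```text
time: 13.98
tool_pos: [521.0, 239.8, 263.1]
tcp_rot: [3.136, -0.002, 1.571]
force: [1.0, 0.7, 0.3]
opening: 42.5
```

Call:
{"fn": "move_arm", "kwargs": {"targets": [[-2.4,0.1,0,0,0,0,0],[-2.4,0.1,0,0,0,0,0],[-2.4,0.1,0,0,0,0,0],[-2.4,0.1,0,0,0,0,0],[-2.4,0.1,0,0,0,0,0],[-2.4,0.1,0,0,0,0,0],[-2.4,0.1,0,0,0,0,0],[-2.4,0.1,0,0,0,0,0],[-2.4,0.1,0,0,0,0,0],[-2.4,0.1,0,0,0,0,0],[-2.4,0.1,0,0,0,0,0],[-2.4,0.1,0,0,0,0,0],[-2.4,0.1,0,0,0,0,0],[-2.4,0.1,0,0,0,0,0],[-2.4,0.1,0,0,0,0,0],[-2.4,0.1,0,0,0,0,0],[-2.4,0.1,0,0,0,0,0],[-2.4,0.1,0,0,0,0,0],[-2.4,0.1,0,0,0,0,0],[-2.4,0.1,0,0,0,0,0]]}}

```text
time: 15.65
tool_pos: [539.6, -241.8, 258.1]
tcp_rot: [3.141, 0.0, 1.571]
force: [-0.2, 0.4, -0.1]
opening: 42.6
```

```bash
cat > tm.py <<'E'
from h import *
s=snap('wrist'); st=bot.state(); print(st['time'],st['tool_pos'],st['tcp_rot'],st['joint_pos'].round(2))
np.savez('wt.npz',**s); P=fworld(s); C=s['frame'].astype(int)
m=(P[...,0]>500)&(P[...,0]<660)&(abs(P[...,1]+275)<80)&(P[...,2]>30)&(P[...,2]<130); T=P[m]; br=C[m].min(1)>150
vv,uu=np.where(m); print('px',uu.min(),uu.max(),vv.min(),vv.max(),len(T))
n=np.array([-.416,-.082,.906]); n/=np.linalg.norm(n)
for _ in range(4):
    h=T@n; hist,e=np.histogram(h,np.arange(h.min(),h.max()+2,2)); h0=e[hist.argmax()]+1
    B=T[abs(h-h0)<5]; c=B.mean(0); n=np.linalg.svd(B-c,full_matrices=False)[2][2]; n*=np.sign(n[2])
print('plane',len(B),c.round(1),n.round(4),'tilt',np.degrees(np.arccos(n[2])).round(1),'az',np.degrees(np.arctan2(n[1],n[0])).round(1))
up=np.array([0,0,1])-n[2]*n; up/=np.linalg.norm(up); rt=np.cross(up,n)   # right as seen facing dial
h=(T-c)@n; X=(T-c)@rt; Y=(T-c)@up
print('h hist',np.histogram(h,np.arange(-20,50,4))[0])
k=(h>24); A=np.c_[X[k],Y[k]].astype(np.float32); r=cv2.minAreaRect(A); print('bar',len(A),r,h[k].max())
e=np.linalg.svd(A-A.mean(0),full_matrices=False)[2][0]; print('dir cw from uphill deg',np.degrees(np.arctan2(e[0],e[1])).round(1))
k=br&(abs(h)<8); D=np.c_[X[k],Y[k]].astype(np.float32); print('disc',cv2.minEnclosingCircle(D),np.percentile(D,[1,99],axis=0).round(1).tolist())
cb=np.array(r[0]); print('bar centre at disc',(c+rt*cb[0]+up*cb[1]).round(1),'up',up.round(3),'rt',rt.round(3))
# rectified dial picture 0.2 mm/px
g=np.arange(-70,70,.25); XX,YY=np.meshgrid(g,-g); Wp=c+(XX+cb[0])[...,None]*rt+(YY+cb[1])[...,None]*up
q=fpix(s,Wp.reshape(-1,3)).reshape(XX.shape+(2,)).astype(np.float32)
cv2.imwrite('pics/dial.png',cv2.remap(s['frame'],q[...,0],q[...,1],cv2.INTER_LINEAR)[...,::-1])
E
python3 tm.py
```

```text
15.7 [ 539.92006778 -245.75499611  258.01314628] [3.14074296e+00 2.16706926e-03 1.56901390e+00] [-0.53  0.42  1.39 -0.    1.32 -0.52]
px 289 427 131 259 10441
plane 5838 [ 573.3 -274.    67.4] [-0.4125 -0.0861  0.9069] tilt 24.9 az -168.2
h hist [ 109  150  163  179 2899 2870 1584  826   57   68   65   67   70   72
   71  528  297]
bar 1105 ((12.432857513427734, -11.296516418457031), (16.897640228271484, 70.69886779785156), 21.648853302001953) 46.278985237746426
dir cw from uphill deg -21.2
disc ((12.33469295501709, -27.093210220336914), 66.00086212158203) [[-44.2, -69.4], [68.1, 13.0]]
bar centre at disc [ 565.8 -288.2   62.6] up [0.888 0.185 0.421] rt [ 0.204 -0.979 -0.   ]
```

View pics/dial.png

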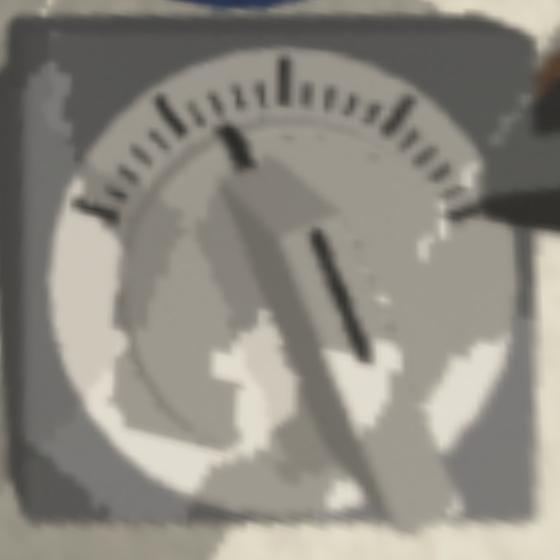

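The rectified dial has its centre at (281,281) and the 10-minute tick straight up at (285,80). The pointer is at about −21° from uphill, so the setting is about 0.83 rad. Now I compute the grasp pose.

Run:
```python
from h import *
st=bot.state(); R=rot(st['tcp_rot']); p=st['tool_pos']
n=np.array([-.4125,-.0861,.9069]);n/=np.linalg.norm(n)
up=np.array([0,0,1])-n[2]*n; up/=np.linalg.norm(up); rt=np.cross(up,n)
a=np.radians(-21.2); d=np.cos(a)*up+np.sin(a)*rt
RT=np.c_[d,np.cross(-n,d),-n]; rv=np.degrees(Ro.from_matrix(R.T@RT).as_rotvec()); print('rotvec',rv.round(2),np.linalg.norm(rv))
A=np.array([565.8,-288.2,62.6]); pre=A+n*110; print('pre',pre,'shift tool after turn mm',(RT.T@(pre-p)).round(1),'then dz',110-19)
print(Ro.from_matrix(RT).as_euler('xyz'))
```

```text
rotvec [-19.68  16.9   56.01] 61.723668160160614
pre [ 520.425841   -297.67082446  162.35715102] shift tool after turn mm [-79.6  19.4  74.2] then dz 91
[ 2.97511935 -0.40374455  0.60992872]
```

Call:
{"fn": "move_arm", "kwargs": {"squeeze": 20, "targets": [[0,0,0,-1.97,1.69,5.6,0.2],[0,0,0,-1.97,1.69,5.6,0.2],[0,0,0,-1.97,1.69,5.6,0.2],[0,0,0,-1.97,1.69,5.6,0.2],[0,0,0,-1.97,1.69,5.6,0.2],[0,0,0,-1.97,1.69,5.6,0.2],[0,0,0,-1.97,1.69,5.6,0.2],[0,0,0,-1.97,1.69,5.6,0.2],[0,0,0,-1.97,1.69,5.6,0.2],[0,0,0,-1.97,1.69,5.6,0.2],[-2,0.48,1.85,0,0,0,0.2],[-2,0.48,1.85,0,0,0,0.2],[-2,0.48,1.85,0,0,0,0.2],[-2,0.48,1.85,0,0,0,0.2],[0,0,0,0,0,0,0.2],[0,0,0,0,0,0,0.2]]}}

```text
time: 17.03
tool_pos: [519.3, -292.4, 161.6]
tcp_rot: [2.98, -0.404, 0.609]
force: [-0.1, 0.1, 0.8]
opening: 51.4
```

```bash
python3 tm.py
python3 - <<'E'
from h import *
st=bot.state(); R=rot(st['tcp_rot']); p=st['tool_pos']; print(R.T@(np.array([565.8,-288.2,62.6])-p), st['joint_pos'].round(2))
E
```

```text
17.0833 [ 519.98513615 -292.26645018  162.77120898] [ 2.97769386 -0.40460518  0.61003088] [-0.82  0.45  1.77  0.55  0.77 -0.2 ]
px 241 423 68 274 20054
plane 11681 [ 573.4 -281.7   66.8] [-0.4125 -0.0872  0.9068] tilt 24.9 az -168.1
h hist [  31   42   44   51 5594 6060 3473 1963   19   23   29   25   18   33
   33 1204  659]
bar 1972 ((5.586511611938477, -9.6376953125), (15.51350212097168, 70.41314697265625), 21.05851173400879) 46.487206975875516
dir cw from uphill deg -21.7
disc ((5.3532257080078125, -1.8564391136169434), 82.98210906982422) [[-50.7, -53.4], [61.9, 46.3]]
bar centre at disc [ 566.  -288.9   62.7] up [0.887 0.188 0.422] rt [ 0.207 -0.978  0.   ]
[ -2.77215831   5.02049824 110.07687592] [-0.82  0.45  1.77  0.55  0.77 -0.2 ]
```

Call:
{"fn": "move_arm", "kwargs": {"targets": [[-0.3,0.57,1,0,0,0,0.2],[0,0,2,0,0,0,0.2],[0,0,2,0,0,0,0.2],[0,0,2,0,0,0,0.2],[0,0,1.2,0,0,0,0.2],[0,0,0.8,0,0,0,0.2],[0,0,0,0,0,0,0.2],[0,0,0,0,0,0,0.2]]}}

```text
time: 17.75
tool_pos: [557.9, -290.9, 80.8]
tcp_rot: [2.977, -0.405, 0.611]
force: [-0.3, -0.3, 0.1]
opening: 50.9
```

Run:
```python
from h import *
st=bot.state(); R=rot(st['tcp_rot']); p=st['tool_pos']; print(R.T@(np.array([566,-288.9,62.7])-p), st['force'],st['opening'])
```

```text
[ 0.05426074 -0.18946573 19.90290643] [-0.34426595 -0.28184247  0.06730654] 50.902635848053244
```

Call:
{"fn": "move_arm", "kwargs": {"squeeze": 20, "targets": [[0,0,0,0,0,0,-1],[0,0,0,0,0,0,-1],[0,0,0,0,0,0,-1],[0,0,0,0,0,0,-1],[0,0,0,0,0,0,-1],[0,0,0,0,0,0,-1],[0,0,0,0,0,0,-1],[0,0,0,0,0,0,-1]]}}

```text
time: 18.42
tool_pos: [557.5, -291.2, 81.2]
tcp_rot: [2.976, -0.405, 0.611]
force: [-4.2, 1.0, 7.1]
opening: 15.8
```

Call:
{"fn": "move_arm", "kwargs": {"targets": [[0,0,-0.1,0,0,0,-1],[0,0,0,0,0,3,-1],[0,0,0,0,0,5,-1],[0,0,0,0,0,5,-1],[0,0,0,0,0,5,-1],[0,0,0,0,0,5,-1],[0,0,0,0,0,5,-1],[0,0,0,0,0,5,-1],[0,0,0,0,0,5,-1],[0,0,0,0,0,5,-1],[0,0,0,0,0,2,-1],[0,0,0,0,0,0,-1]]}}

```text
time: 19.42
tool_pos: [557.4, -291.4, 81.4]
tcp_rot: [-2.953, -0.395, -0.249]
force: [5.8, -0.1, -7.8]
opening: 15.6
```

```bash
cat > chk.py <<'E'
from h import *
st=bot.state(); R=rot(st['tcp_rot']); p=st['tool_pos']
n=np.array([-.4125,-.0865,.9069]);n/=np.linalg.norm(n)
up=np.array([0,0,1])-n[2]*n; up/=np.linalg.norm(up); rt=np.cross(up,n); x=R[:,0]
a=np.arctan2(x@rt,x@up); print('tool setting',round(1.2+a,3),'axis off',(R.T@(np.array([566,-288.9,62.7])-p)).round(1),'tilt err',np.degrees(np.arccos(-R[:,2]@n)).round(2),st['force'].round(1),st['wrist_torque'].round(2),st['opening'],st['joint_pos'].round(2))
E
python3 chk.py
```

```text
tool setting 1.619 axis off [-0.  -0.7 20.7] tilt err 0.09 [ 5.8 -0.1 -7.8] [-0.23 -0.11 -0.18] 15.586845481648282 [-0.77  0.61  1.76  0.65  0.61  0.5 ]
```

Call:
{"fn": "move_arm", "kwargs": {"targets": [[0,0,0.05,0,0,3,-1],[0,0,0,0,0,5,-1],[0,0,0,0,0,5,-1],[0,0,0,0,0,5,-1],[0,0,0,0,0,5,-1],[0,0,0,0,0,5,-1],[0,0,0,0,0,5,-1],[0,0,0,0,0,5,-1],[0,0,0,0,0,5,-1],[0,0,0,0,0,5,-1],[0,0,0,0,0,5,-1],[0,0,0,0,0,1,-1],[0,0,0,0,0,0,-1],[0,0,0,0,0,0,-1]]}}

```text
time: 20.58
tool_pos: [557.4, -291.6, 81.2]
tcp_rot: [-2.715, -0.089, -1.168]
force: [-4.1, -3.9, 3.8]
opening: 15.5
```

```bash
python3 chk.py; python3 tm.py | grep -E 'bar|dir|plane'
```

```text
tool setting 2.555 axis off [-0.7 -0.5 20.6] tilt err 0.06 [-4.1 -3.9  3.8] [-0.48  0.55 -0.25] 15.465623811225338 [-0.77  0.61  1.76  0.65  0.61  1.44]
plane 18590 [ 578.9 -315.7   66.2] [-0.4113 -0.0921  0.9068] tilt 24.9 az -167.4
bar 11139 ((-30.655101776123047, -14.531341552734375), (62.769493103027344, 68.37159729003906), 69.5896987915039) 90.88663797668794
dir cw from uphill deg 174.0
bar centre at disc [ 559.3 -288.7   60. ] up [0.885 0.198 0.421] rt [ 0.219 -0.976  0.   ]
```

View pics/dial.png

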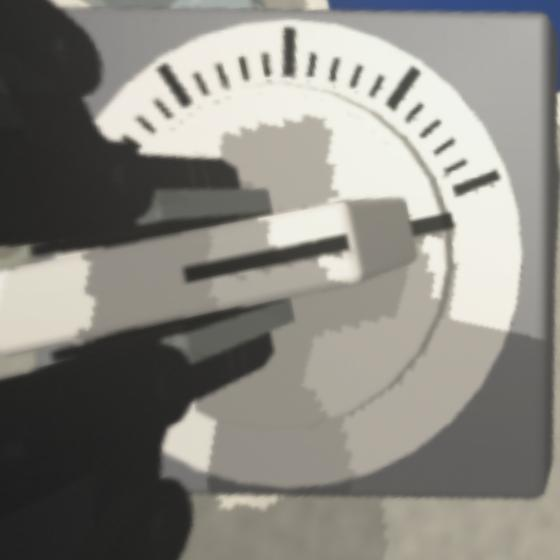

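The pointer (435,222) is past the 20-minute tick (478,183). I turn it back to 10 minutes.

Call:
{"fn": "move_arm", "kwargs": {"targets": [[0,0,0,0,0,-3,-1],[0,0,0,0,0,-5,-1],[0,0,0,0,0,-5,-1],[0,0,0,0,0,-5,-1],[0,0,0,0,0,-5,-1],[0,0,0,0,0,-5,-1],[0,0,0,0,0,-5,-1],[0,0,0,0,0,-5,-1],[0,0,0,0,0,-5,-1],[0,0,0,0,0,-5,-1],[0,0,0,0,0,-5,-1],[0,0,0,0,0,-5,-1],[0,0,0,0,0,-5,-1],[0,0,0,0,0,-5,-1],[0,0,0,0,0,-5,-1],[0,0,0,0,0,-4,-1],[0,0,0,0,0,-0.5,-1],[0,0,0,0,0,0,-1],[0,0,0,0,0,0,-1]]}}

```text
time: 22.22
tool_pos: [557.4, -291.2, 81.3]
tcp_rot: [-3.139, -0.435, 0.204]
force: [-2.6, -1.3, 5.1]
opening: 15.7
```

```bash
python3 chk.py
```

```text
tool setting 1.202 axis off [ 0.2 -0.5 20.6] tilt err 0.09 [-2.6 -1.3  5.1] [-0.23  0.28 -0.02] 15.715362866698047 [-0.77  0.61  1.76  0.65  0.61  0.09]
```

Now I release, back off along the axis and check.

Call:
{"fn": "move_arm", "kwargs": {"targets": [[0,0,0,0,0,0,0.2],[0,0,0,0,0,0,0.2],[0,0,0,0,0,0,0.2],[0,0,0,0,0,0,0.2],[0,0,0,0,0,0,0.2],[0,0,0,0,0,0,0.2],[0,0,-1,0,0,0,0.2],[0,0,-2,0,0,0,0.2],[0,0,-3,0,0,0,0.2],[0,0,-3,0,0,0,0.2],[0,0,-3,0,0,0,0.2],[0,0,-2,0,0,0,0.2],[0,0,-1,0,0,0,0.2],[0,0,0,0,0,0,0.2]]}}

```text
time: 23.38
tool_pos: [495.4, -305.2, 219.1]
tcp_rot: [-3.14, -0.436, 0.201]
force: [0.4, -1.2, -0.2]
opening: 51.1
```

```bash
python3 tm.py
python3 - <<'E'
from h import *
a=snap('scene'); P=world(a); m=(P[...,2]>74)&(P[...,2]<90)&(P[...,0]>560)&(P[...,0]<620)&(abs(P[...,1]-239)<100); print('panel',m.sum(),np.percentile(P[m],[2,50,98],axis=0).round(1).tolist() if m.sum() else '')
d=cv2.imread('pics/dial.png'); im=np.zeros((560,800,3),np.uint8); im[:400,:640]=a['frame'][...,::-1]; im[280:,520:]=cv2.resize(d,(280,280)); cv2.imwrite('pics/end.png',im)
E
```

```text
23.4333 [ 495.54956308 -304.61152171  217.50430905] [-3.13841532 -0.43554079  0.2007621 ] [-0.87  0.36  1.73  0.5   0.9   0.21]
px 253 383 86 231 13765
plane 8148 [ 572.8 -286.7   66. ] [-0.4123 -0.0877  0.9068] tilt 24.9 az -168.0
h hist [  15    0   39   53 3968 4149 2289 1413   16    6   13    3   16   11
    9  766  459]
bar 1264 ((0.20514202117919922, -7.496662139892578), (69.84842681884766, 15.316900253295898), 89.59075164794922) 46.04084176267382
dir cw from uphill deg -179.6
disc ((6.38466215133667, 4.006796360015869), 72.99134826660156) [[-55.1, -60.0], [56.6, 47.7]]
bar centre at disc [ 566.2 -288.3   62.9] up [0.887 0.189 0.422] rt [ 0.208 -0.978  0.   ]
panel 153 [[573.0, 190.7, 74.1], [580.1, 240.7, 76.0], [599.8, 287.8, 79.0]]
```

View pics/end.png

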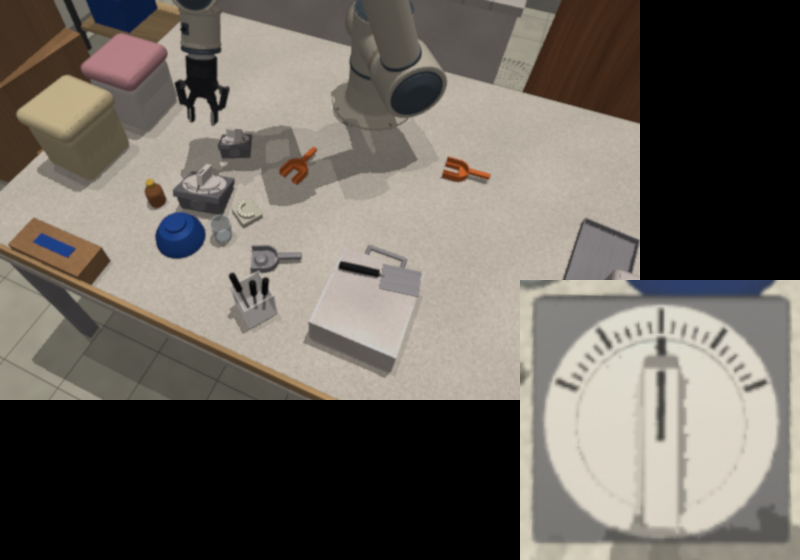

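The dial points at 10 minutes, the drawer bar has moved 176 mm to its stop, and the bystanders look unmoved. I hand it in.

```bash
python3 -c "
from cell import bot
print(bot.finish_job())"
```

```text
the job is handed in; nothing more can be done
None
```

The job is handed in: the lower-jaw tray is in the closed drawer and the timer stands at 10 minutes. The hand-in gives no verdict, so this rests on my own checks; the job took about 23.5 s of the 69 s allowed.

- **Tray:** I gripped it by the handle, lowered it into the drawer while still held, and let go once it was down. The wrist picture afterwards showed it lying flat, open side up. One depth-based check of its position in the drawer failed because it also caught the drawer walls, so I relied on that picture and the arm position. I did not see the tray again after closing the drawer.
- **Drawer:** I pushed it by the bar until the force rose to about 16 N at the end stop. In the final scene depth the bar had moved about 176 mm. I had estimated 170 mm of opening beforehand.
- **Timer:** I wound it from about 0.83 rad to about 2.55 rad, and the picture showed the pointer past the 20-minute tick. I turned it back and let go. The last wrist check put the bar 0.4° from straight uphill, which is about 1.20–1.21 rad against the 1.20 target.
- **Everything else:** the final scene picture shows the other tray and the loose things where they were, judged by eye only. The gripper stands clear of everything.

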